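Cover the fish pans with their own lids

ROBOT

A 6-joint arm with a two-finger parallel gripper is mounted at the origin on the work surface. World frame = base frame: x ahead of the robot, y to its left, z up, the work surface at z = 0. Lengths are in m, angles in rad, forces in N, time in s.
With the tool pointing down it reaches from about 0.275 to 1 m from the base axis. Payload 8.4 kg.
Tool frame: the origin (TCP) lies between the finger pads; the fingertips stand ahead of it and the grasp point (between the pads) lies 6 mm ahead of it (env.finger_overhang is the y of the fingertips in the tool frame, in m); y points along the fingers, z is the direction in which the jaws open and shut, and the axes are right-handed (so a half turn about y gives the same grasp; the last joint's range is limited). The gripper opens to 85 mm and grips with 20 to 120 N. Pads are 22 mm wide; open, the fingers measure 114 mm over their backs; the gripper's body (76 mm by 85 mm) begins 54 mm behind the grasp point. The pads swing forward as they close: fully open they stand 13 mm farther back than shut.
Start: joints at [1.159, 0.353, 1.633, -0, 1.155, -0.002], TCP at [0.249, 0.573, 0.235] pointing down, gripper open.
Joint ranges: [-2.63, 2.63], [-0.92, 2.1], [0.06, 2.66], [-1.3, 4.44], [0, 2.69], [-3.02, 3.02]. Speed limits (rad/s): [2.22, 2.22, 2.79, 3.14, 3.14, 3.14].

INTERFACE

Orientations are given as a unit quaternion [w, x, y, z].
In Python, from rig import env, grab_frame, camera_params, nets gives the robot as it stands.
- The arm moves only by the tool arm_command, never from a script. Its argument "steps" is text: rows parted by semicolons, each of 6 numbers parted by spaces: the shift along the tool's x, y, z in mm, then the turn, a rotation vector about the tool's x, y, z in degrees. A call has 1 to 10 rows; each row shifts and turns the commanded pose from where the row before left it, along the tool's axes as they then stand; what a row does not reach is not made up. A row lasts 1/12 s, in which the tool goes at most 41.7 mm and 7.16 degrees, less where a joint would pass 70% of its speed; a pose out of reach is approached as far as the arm can. A call with a gripper value outside its range is refused whole. "hand" is the closure in counts, from 0 (fully open) to 255 (shut), set as the call begins (left out, the last holds). The fingers move at their own pace and stop on an object; "force" is the grip in N (left out, the last holds). Time passes only in rows, so rows that do not move let the fingers close. It gives the time, the measured TCP pose, the force and the opening at its end, in the units of the state.
- env.get_state(): the state, without advancing time (a new reading comes with each control period).
- grab_frame(name): name is "scene" or "top"; returns (picture, depth): 480x640x3 uint8, red, green, blue; 480x640 float32, m along the optical axis (not along the pixel's ray), 0 where there is no reading.
- camera_params(name): a dict with "fx", "fy", "cx", "cy" (pixels), "cam_to_world" (4x4, takes a point from camera to world coordinates). Camera axes: x right, y down, z forward; pixel columns grow to the right and rows downward; lengths in m; the calibration is good to about 2 mm. A picture is of the moment at which its call begins. camera_params takes no time and is no camera call.
- env.job_done(): hands the job in, once; it reports no verdict.
Trained networks look in the newest picture that a camera, given by its name, has taken for a name from the list of things; names that differ only in an ending like _2 or _b are one class to them, and where a whole thing is asked for, a point or a joint stands for the part that bears it (a point fixed in the world has none). Each returns a list of dicts, best first, with "p" (0 to 1); they miss things now and then, are a little off and sometimes report something else, mostly with a low value. They report only what shows in the picture. A call takes as long as a camera call. They do not tell look-alikes from the thing itself.
- nets.look_for(camera, label): "rect" ([left, top, width, height] in pixels, round what is visible of it).
- nets.spot_point(camera, label): "point" ([column, row] in pixels: a listed point, or the origin of a listed thing).
The state is a dict: "time_s": time; "qpos": joint angles; "qvel": joint speeds; "joint_efforts": joint torques, N m; "tool_pos": TCP position; "tcp_rot": TCP orientation; "contact_force": force on the tool from outside, world axes, zero at the start; "moment": the same for the moment, N m; "opening": finger opening in m.
Only numpy, scipy, OpenCV 4.12 (cv2) and the standard library are available. Lean on these libraries where they do the work, as an engineer would, in place of code of your own. Each camera call takes 0.05 s, during which the arm holds its last target. There are 200 camera calls.

TASK

Close up the two pans of dried fish: lay the turner that was left across the long pan flat in its own tray (the empty one with its outline), and put on each pan the lid that matches it, fully down over the rim all round. Leave the spare lid, the brush, the jar and the cup where they are, and do not tip the pans.

Things in the scene. Friction and masses are not known exactly. Their poses are not given: they have to be found in the camera images.
- pan_long: Open stainless pan with dried fish in it, outside 80 mm (x) by 160 mm (y) by 55 mm high, walls 4 mm, about 0.7 kg, loose on the table. Origin: centre of its underside, z up.
- pan_square: Open stainless pan with dried fish in it, outside 110 by 110 mm by 55 mm high, walls 4 mm, about 0.7 kg, loose on the table. Origin: centre of its underside, z up. x and y run along its sides.
- lid_long: Stainless lid of the long pan, 0.22 kg, 98 mm (x) by 178 mm (y); inside the skirt 90 by 170, so 5 mm play a side. Origin: centre of the skirt's lower edge, z out of its top. 4 mm sheet, upper face 16 mm above the origin; skirt 12 mm deep, 4 mm thick. At the start it leans on its stand, z tilted 35 degrees from vertical, away from the robot, y level. Fully on, its origin is 43 mm above the pan's.
- lid_square: Stainless lid of the square pan, 0.22 kg, 128 by 128 mm, 5 mm play a side; fits in any quarter turn. Origin: centre of the skirt's lower edge, z out of its top. 4 mm sheet, upper face 16 mm above the origin; skirt 12 mm deep, 4 mm thick. At the start it leans on its stand, z tilted 35 degrees from vertical, away from the robot, y level. Fully on, its origin is 43 mm above the pan's.
- lid_spare: Spare lid that fits neither pan, 98 mm (x) by 128 mm (y), with the same handle. To be left on its stand. Origin: centre of the skirt's lower edge, z out of its top. 4 mm sheet, upper face 16 mm above the origin; skirt 12 mm deep, 4 mm thick. At the start it leans on its stand, z tilted 35 degrees from vertical, away from the robot, y level.
- lid_long_grip (a point): Middle of the long lid's black bar handle, 43 mm above the lid's origin along its z; same axes as the lid. The bar is 72 mm long (y), 16 mm wide (x) and 14 mm thick, on two posts at y = +-30 mm; between them it is open down to the sheet, 27 mm below this point.
- lid_square_grip (a point): Middle of the square lid's black bar handle, the same as the long lid's: 43 mm above the lid's origin, bar 72 mm along y, 16 mm wide along x, 14 mm thick.
- stand_long: White plastic stand for one lid, fixed, 180 mm wide (y), 130 mm deep, 98 mm high at its robot side: a plain slab leaning 35 degrees, falling away from the robot (its +x), with a lip at its foot 10 mm proud that stops the lid sliding down. The long lid lies on it. Origin: centre of its underside. The slab's middle is 55 mm high.
- stand_square: A stand exactly like the others; the square lid lies on it. Fixed.
- stand_spare: A stand exactly like the others; the spare lid lies on it. Fixed.
- turner: Flat turner, 170 mm long along x, flat underneath: a wooden handle from x = -85 to +20 mm, 24 mm wide (y) and 26 mm high, and a steel blade from x = +15 to +85 mm, 60 mm wide and 4 mm thick. Origin: centre of its length and width on its flat underside, z up; it balances near the origin. About 0.12 kg. At the start it lies across the rim of the long pan, 55 mm above the table.
- tray_turner: White plastic tray of the turner, fixed, outside 210 mm (x) by 100 mm (y) by 22 mm high, walls and floor 5 mm, empty, with the dark outline of the turner (a narrow handle and a wide blade) on its floor. Origin: centre of its underside, z up. The turner may point either way along x.
- tray_brush: An equal fixed tray with the brush lying in it on a plain dark strip. Not for the turner.
- brush: Brush with wooden handle and white head, 180 mm long, 34 mm wide, 22 mm high, lying in its tray. To be left alone. Origin: on its underside.
- jar: Closed jar, 60 mm wide and 100 mm high, standing at the left of the table. To be left alone. Origin: centre of its underside.
- cup: Steel cup, 72 mm wide and 85 mm high, standing at the right of the table. To be left alone. Origin: centre of its underside.
There are look-alikes about, which are no part of the job. Leave any green look-alike of the lid_long alone. Leave any turquoise look-alike of the lid_square alone.

How it is judged:
By the outcome, as a careful person would: the job done as asked, in the order asked, and still so for the second after the job is handed in, with the robot touching nothing.
It also fails if it takes over 69 s, if anything falls off the work surface, if the arm or the gripper's body presses on something with over 40 N, if the wrist force passes 120 N, or if a joint passes its speed limit or range.

## Working session

There is one attempt and no reset: what is moved stays moved. The work goes in short steps, Python scripts to look and compute and a tool call to move; the robot and the scene stay as the last step left them, time stands still between calls to the robot, and variables do not carry over. Pictures are saved under pics/ and viewed, about 8 in all and at most 12, crops included, and the job is handed in when it is done.

Besides the shell and the picture viewer there is one more tool, called after ">>>" as name(argument=value, ...) on one line, values as JSON. arm_command: Moves the arm, as the interface text tells. Its arguments: {"type":"object","properties":{"steps":{"type":"string"},"hand":{"type":"number"},"force":{"type":"number"}},"required":["steps"]}

```bash
ls; mkdir -p pics; cat > h.py <<'E'
import numpy as np, cv2
from rig import env, grab_frame, camera_params, nets
from scipy.spatial.transform import Rotation as R
def save(n,f): cv2.imwrite('pics/'+f,n[:,:,::-1])
def cloud(cam,d):
    c=camera_params(cam);v,u=np.mgrid[0:480,0:640]
    P=np.stack([(u-c['cx'])/c['fx']*d,(v-c['cy'])/c['fy']*d,d,np.ones_like(d)],-1)@np.array(c['cam_to_world']).T
    return P[...,:3]
def rot(s=None):
    s=s or env.get_state();q=s['tcp_rot'];return R.from_quat([q[1],q[2],q[3],q[0]])
E
python3 - <<'E'
from h import *
for c in('top','scene'):
    im,d=grab_frame(c);save(im,c+'0.png');np.save(c+'0.npy',d);np.save(c+'0im.npy',im)
    P=cloud(c,d)
    for l in['pan_long','pan_square','lid_long','lid_square','lid_spare','turner','tray_turner','tray_brush','jar','cup','lid_long_grip','lid_square_grip']:
        r=nets.spot_point(c,l)[:3]
        print(c,l,[(round(x['p'],2),np.round(x['point']).astype(int).tolist(),P[min(479,int(x['point'][1])),min(639,int(x['point'][0]))].round(3).tolist()) for x in r])
print(env.get_state(),env.finger_overhang); print(rot().as_matrix().round(3))
print({c:np.round(camera_params(c)['cam_to_world'],3).tolist() for c in('top','scene')})
E
```

```text
pics
top pan_long [(0.75, [313, 202], [0.596, 0.127, 0.078])]
top pan_square [(0.91, [388, 200], [0.633, -0.126, 0.029])]
top lid_long [(0.84, [151, 278], [0.328, 0.644, 0.044]), (0.47, [344, 248], [0.45, 0.019, 0.073]), (0.47, [276, 262], [0.393, 0.237, 0.074])]
top lid_square [(0.71, [447, 328], [0.207, -0.319, 0.056]), (0.65, [344, 248], [0.445, 0.019, 0.078])]
top lid_spare [(0.77, [426, 252], [0.451, -0.25, 0.06])]
top turner [(0.78, [314, 189], [0.641, 0.129, 0.077]), (0.52, [345, 254], [0.427, 0.019, 0.089])]
top tray_turner [(0.84, [452, 214], [0.596, -0.344, 0.006])]
top tray_brush [(0.78, [240, 208], [0.579, 0.374, 0.027])]
top jar [(0.8, [206, 261], [0.379, 0.458, 0.096]), (0.24, [241, 207], [0.587, 0.371, 0.025])]
top cup [(0.72, [483, 276], [0.377, -0.432, 0.073])]
top lid_long_grip [(0.92, [277, 245], [0.446, 0.239, 0.09]), (0.88, [157, 280], [0.323, 0.625, 0.039])]
top lid_square_grip [(0.78, [347, 242], [0.466, 0.01, 0.093]), (0.76, [446, 325], [0.214, -0.313, 0.053])]
scene pan_long [(0.93, [331, 306], [0.672, 0.127, 0.061])]
scene pan_square [(0.61, [228, 305], [0.6
[... 1164 characters left out ...]
6e+01, -3.42438662e+01, -2.54021625e-04,
        1.47201652e-03,  2.92728760e-05]), 'tool_pos': array([0.24901332, 0.57326087, 0.23499953]), 'tcp_rot': array([ 0.6923207 , -0.69230335,  0.14389478, -0.14388332]), 'contact_force': array([ 0.1296699 , -0.08411747,  0.65586561]), 'moment': array([-0.00553696,  0.00306669,  0.08925709]), 'opening': 0.0849301748417575} 0.025
[[ 0.917 -0.     0.398]
 [-0.398  0.     0.917]
 [-0.    -1.     0.   ]]
{'top': [[0.044, -0.974, 0.222, 0.035], [-0.999, -0.043, 0.009, 0.074], [0.001, -0.222, -0.975, 1.955], [0.0, 0.0, 0.0, 1.0]], 'scene': [[-0.075, 0.664, -0.744, 1.507], [0.997, 0.055, -0.052, 0.153], [0.006, -0.746, -0.666, 1.044], [0.0, 0.0, 0.0, 1.0]]}
```

View pics/top0.png

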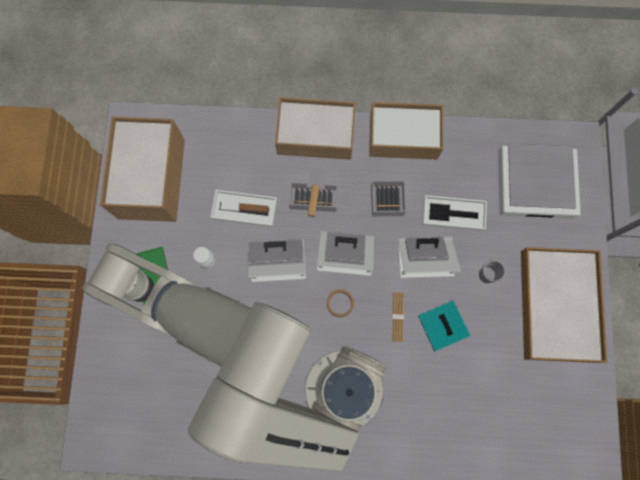

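View pics/scene0.png

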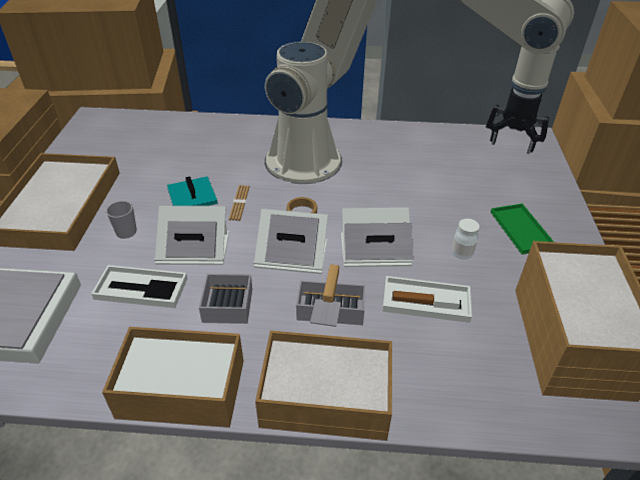

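The top picture shows: long lid on its stand at (277,250), square lid at (346,247), spare at (427,250), turner across the long pan at (313,200), square pan at (388,198), and the empty tray with the dark outline at (455,212), blade side left (+y). Green and turquoise look-alikes are at (152,262) and (445,325).

```bash
cat > m.py <<'E'
from h import *
import sys
C={c:(np.load(c+'0im.npy').astype(int),cloud(c,np.load(c+'0.npy'))) for c in('top','scene')}
def sel(c,x0,x1,y0,y1,z0,z1):
    im,P=C[c];m=(P[...,0]>x0)&(P[...,0]<x1)&(P[...,1]>y0)&(P[...,1]<y1)&(P[...,2]>z0)&(P[...,2]<z1)
    return P[m],im[m]
def rect(n,*b):
    for c in C:
        p,_=sel(c,*b)
        r=cv2.minAreaRect((p[:,:2]*1000).astype(np.float32)); print(n,c,len(p),np.round(r[0],1),np.round(r[1],1),round(r[2],1),'z',np.percentile(p[:,2],[5,50,95]).round(3))
if __name__=='__main__':
  rect('panL',.5,.72,.01,.25,.045,.064)
  rect('panS',.5,.75,-.22,-.04,.045,.075)
  rect('tray',.5,.7,-.5,-.22,.013,.035)
  rect('turnerhandle',.48,.8,.05,.2,.072,.1)
  for c in C:
    p,i=sel(c,.5,.7,-.5,-.22,-.005,.02); k=i.sum(1)<150; q=p[k][:,:2]*1000
    r=cv2.minAreaRect(q.astype(np.float32));print('outline',c,k.sum(),q.mean(0).round(1),r)
    p,i=sel(c,.5,.8,.03,.22,.05,.1); b=(i[:,0]-i[:,2])>45
    q=p[b]; r=cv2.minAreaRect((q[:,:2]*1000).astype(np.float32));print('wood',c,b.sum(),q.mean(0).round(4),r,np.percentile(q[:,2],[10,50,90]))
  for n,b in dict(L=(.33,.6,.13,.36),S=(.33,.6,-.1,.12),P=(.33,.6,-.37,-.14)).items():
   for c in C:
    p,i=sel(c,*b,.012,.17); g=i.sum(1)
    dark=(g<130); sat=i.max(1)-i.min(1)
    mid=(g>230)&(g<470)
    q=p[mid]
    # RANSAC plane
    rng=np.random.default_rng(0);best=None;bn=0
    for _ in range(500):
        a=q[rng.choice(len(q),3,replace=False)];nn=np.cross(a[1]-a[0],a[2]-a[0]);l=np.linalg.norm(nn)
        if l<1e-5: continue
        nn/=l; nn*=np.sign(nn[2])
        if abs(nn[2]-np.cos(np.radians(35)))>.15: continue
        k=abs((q-a[0])@nn)<.003
        if k.sum()>bn: bn=k.sum();best=k
    s=q[best];m=s.mean(0);nn=np.linalg.svd(s-m)[2][2];nn*=np.sign(nn[2])
    ey=np.cross([0,0,1],nn);ey/=np.linalg.norm(ey);ex=np.cross(ey,nn)
    uv=np.stack([(s-m)@ex,(s-m)@ey],1)*1000
    r=cv2.minAreaRect(uv.astype(np.float32));ctr=m+r[0][0]/1e3*ex+r[0][1]/1e3*ey
    D=p[dark];h=(D-m)@nn;T=D[(h>.024)]
    hd=T[:,:2]; w=np.stack([T@ex,T@ey],1)*1000;rr=cv2.minAreaRect(w.astype(np.float32))
    gp=(np.array(rr[0])/1e3); gpt=gp[0]*ex+gp[1]*ey+((m@nn)+.027)*nn
    print(n,c,bn,'n',nn.round(3),'tilt',np.degrees(np.arccos(nn[2])).round(1),'yaw',np.degrees(np.arctan2(nn[1],nn[0])).round(1),'sheetrect',np.round(r[1],0),round(r[2],1),'ctr',ctr.round(4),'gripfromsheet',(ctr+.027*nn).round(4),'| bar',len(T),np.median(h[h>.024]).round(4) if len(T) else 0,np.round(rr[1],0),round(rr[2],1),'grip',gpt.round(4))
E
python3 m.py; python3 -c "
from h import *
print(camera_params('top')['fx'],camera_params('scene')['fx'])"
```

```text
panL top 463 [637.4 127.6] [159.4 165.9] 88.9 z [0.047 0.056 0.063]
panL scene 1052 [644.5 126.2] [150.8 160. ] 0.6 z [0.047 0.057 0.061]
panS top 230 [ 636.9 -126. ] [116.2 111.8] 3.3 z [0.046 0.055 0.063]
panS scene 530 [ 639.8 -126.5] [117.4 112.5] 4.0 z [0.046 0.053 0.058]
tray top 510 [ 599.6 -355.2] [194.5 275.1] 2.3 z [0.013 0.019 0.03 ]
tray scene 1118 [ 577.2 -342.5] [238.9 161.5] 87.9 z [0.014 0.021 0.031]
turnerhandle top 408 [674.5 123.6] [246.9 148.7] 1.0 z [0.074 0.082 0.098]
turnerhandle scene 1083 [677.4 125. ] [245.1 149.9] 0.0 z [0.073 0.082 0.099]
outline top 356 [ 600.5 -328.4] ((597.50634765625, -351.6188659667969), (157.0292205810547, 52.6754035949707), 85.37409210205078)
wood top 218 [0.6158 0.1277 0.0817] ((670.3369140625, 138.21742248535156), (164.081298828125, 237.4968719482422), 87.80894470214844) [0.07424637 0.08122542 0.08988284]
outline scene 684 [ 602.  -333.7] ((601.753173828125, -353.6676940917969), (167.48748779296875, 60.34354019165039), 89.27568817138672)
wood scene 505 [0.6634 0.1267 0.0837] ((701.2832641601562, 94.86508178710938), (255.1338043212
[... 653 characters left out ...]
rip [0.4653 0.0134 0.0925]
S scene 1428 n [ 0.569 -0.022  0.822] tilt 34.7 yaw -2.2 sheetrect [160. 135.] 89.1 ctr [0.4602 0.0168 0.0631] gripfromsheet [0.4755 0.0162 0.0853] | bar 171 0.0338 [ 57. 197.] 44.6 grip [ 0.5124 -0.0382  0.0583]
P top 409 n [0.582 0.047 0.812] tilt 35.7 yaw 4.6 sheetrect [151. 127.] 88.2 ctr [ 0.4724 -0.2414  0.0507] gripfromsheet [ 0.4881 -0.2402  0.0726] | bar 96 0.0332 [ 80. 195.] 52.7 grip [ 0.5363 -0.2821  0.0405]
P scene 1045 n [0.584 0.046 0.81 ] tilt 35.9 yaw 4.5 sheetrect [105. 134.] 0.0 ctr [ 0.4705 -0.2511  0.0542] gripfromsheet [ 0.4862 -0.2499  0.076 ] | bar 164 0.0344 [ 70. 134.] 89.7 grip [ 0.5318 -0.2477  0.0431]
592.1994372014991 550.1197573405393
```

```bash
python3 - <<'E'
from h import *
a=np.load('scene0im.npy')
x=cv2.resize(a[195:325,145:420],None,fx=2.9,fy=2.9,interpolation=cv2.INTER_CUBIC)[:, :797]
b=np.load('top0im.npy')
y=cv2.resize(b[175:285,240:495],None,fx=2,fy=2,interpolation=cv2.INTER_CUBIC)
o=np.zeros((600,800,3),np.uint8);o[:x.shape[0],:x.shape[1]]=x;o[600-220:,:510]=y
save(o,'crop.png')
E
cat > m2.py <<'E'
from m import *
def plane(c,mask,z):
    k=camera_params(c);T=np.array(k['cam_to_world']);v,u=np.nonzero(mask)
    d=np.stack([(u-k['cx'])/k['fx'],(v-k['cy'])/k['fy'],np.ones(len(u))],-1)@T[:3,:3].T
    o=T[:3,3]; return (o+d*((z-o[2])/d[:,2])[:,None])[:,:2]*1000
if __name__=='__main__':
  for c in C:
    im,P=C[c];box=lambda x0,x1,y0,y1:(P[...,0]>x0)&(P[...,0]<x1)&(P[...,1]>y0)&(P[...,1]<y1)
    big=lambda m:(lambda n,l,s,_:l==1+np.argmax(s[1:,4]))(*cv2.connectedComponentsWithStats(m.astype(np.uint8)))
    w=big((im[...,0]-im[...,2]>45)&box(.5,.69,.06,.2)&(P[...,2]>.05)); q=plane(c,w,.079);print(c,'wood',w.sum(),q.mean(0).round(1),cv2.minAreaRect(q.astype(np.float32)))
    o=big((im.sum(2)<180)&box(.53,.67,-.47,-.22)&(P[...,2]<.03)); q=plane(c,o,.005);print(c,'outline',o.sum(),q.mean(0).round(1),cv2.minAreaRect(q.astype(np.float32)))
    t=big((im.min(2)>165)&box(.52,.68,-.49,-.2)&(P[...,2]<.04)); q=plane(c,t,.02);print(c,'tray',t.sum(),q.mean(0).round(1),cv2.minAreaRect(q.astype(np.float32)))
    for n,b in dict(L=(.38,.55,.17,.32),S=(.38,.55,-.05,.09),P=(.4,.55,-.31,-.18)).items():
      h=big((im.sum(2)<140)&box(*b)&(P[...,2]>.05)); p=P[h]; q=plane(c,h,.082)
      print(c,n,'bar',h.sum(),np.median(p,0).round(4),cv2.minAreaRect(q.astype(np.float32)))
    for n,b in dict(panL=(.57,.72,.03,.22),panS=(.56,.71,-.2,-.05)).items():
      p,_=sel(c,*b,.047,.062);r=cv2.minAreaRect((p[:,:2]*1000).astype(np.float32));print(c,n,len(p),r)
E
python3 m2.py
```

```text
top wood 203 [603.6 125.9] ((602.937255859375, 126.03600311279297), (22.369102478027344, 104.03641510009766), 83.6895523071289)
top outline 392 [ 601.1 -330. ] ((599.695556640625, -351.5714416503906), (156.5602264404297, 51.74174499511719), 86.56964874267578)
top tray 829 [ 595.  -361.7] ((598.8184204101562, -349.0754089355469), (198.1887664794922, 95.05583190917969), 86.45278930664062)
top L bar 2 [0.4511 0.2183 0.0873] ((452.26361083984375, 218.75631713867188), (3.242331027984619, 0.0), 92.53167724609375)
top S bar 47 [0.4687 0.0079 0.0944] ((471.6548156738281, 14.60702896118164), (62.7435188293457, 13.645309448242188), 85.2071533203125)
top P bar 100 [ 0.4782 -0.2503  0.0837] ((472.9846496582031, -249.49893188476562), (26.60088539123535, 65.9419174194336), 2.531775712966919)
top panL 404 ((652.326171875, 127.31927490234375), (159.41909790039062, 135.94747924804688), 88.9274673461914)
top panS 188 ((637.0425415039062, -125.44816589355469), (115.14998626708984, 111.32430267333984), 3.7400951385498047)
scene wood 365 [614.9 125.3] ((613.7424926757812, 125.0039291381836), (24.65416908
[... 274 characters left out ...]
 102.5881118774414), 87.02249908447266)
scene L bar 166 [0.4553 0.2408 0.0838] ((453.7952880859375, 242.3267822265625), (26.62896728515625, 72.19515228271484), 4.681604862213135)
scene S bar 176 [0.4772 0.0132 0.0924] ((466.6953430175781, 12.384042739868164), (26.828590393066406, 72.66681671142578), 0.4925077259540558)
scene P bar 178 [ 0.4869 -0.249   0.0828] ((488.3274230957031, -248.38633728027344), (22.885711669921875, 75.8711166381836), 4.684495449066162)
scene panL 968 ((652.0718994140625, 126.28732299804688), (135.56781005859375, 160.0269775390625), 0.5742355585098267)
scene panS 475 ((639.9409790039062, -127.27374267578125), (117.6764907836914, 111.35259246826172), 3.351085901260376)
```

View pics/crop.png

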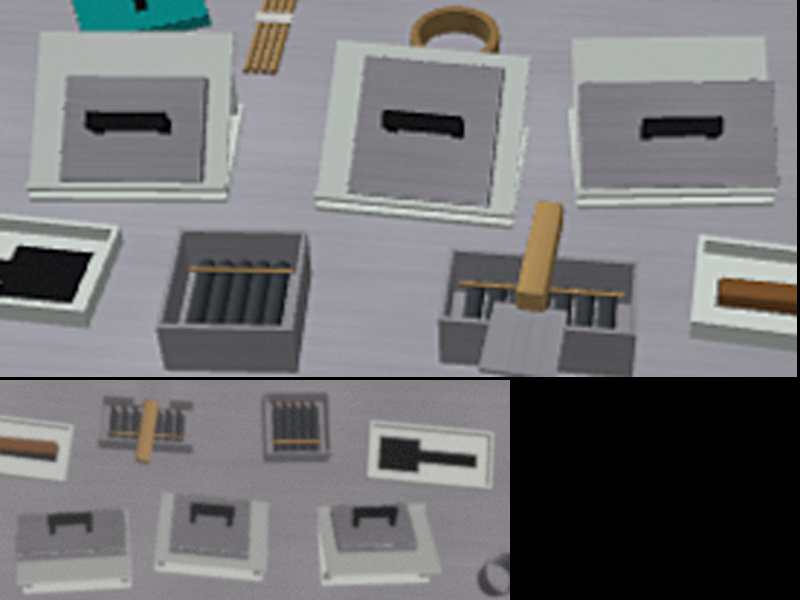

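The crop confirms it: the blade points at the camera (+x), the lids are grey, and the matching stands are right. I'll write a planning helper and go to the turner.

```bash
cat >> h.py <<'E'
def Rdown(zang):  # tool y down, tool z at world angle (deg)
    a=np.radians(zang);z=np.array([np.cos(a),np.sin(a),0]);y=np.array([0,0,-1.]);return R.from_matrix(np.stack([np.cross(y,z),y,z],1))
def Rlid(yaw,tilt=35):  # tool y=-lid z, tool z=lid x, tool x = y x z = -lid... right-handed
    L=R.from_euler('ZY',[yaw,tilt],degrees=True).as_matrix();y=-L[:,2];z=L[:,0];return R.from_matrix(np.stack([np.cross(y,z),y,z],1))
def plan(p1,R1,n,p0=None,R0=None):
    s=env.get_state();p0=s['tool_pos'] if p0 is None else np.array(p0);R0=R0 or rot(s)
    w=(R0.inv()*R1).as_rotvec()/n;A=sum(R.from_rotvec(w*k).as_matrix() for k in range(n))
    t=np.linalg.solve(A,R0.inv().apply(np.array(p1)-p0))*1000
    print(n,'rows of',t.round(2),np.degrees(w).round(3),'|t|',np.linalg.norm(t).round(1)); return t
E
python3 - <<'E'
from h import *
plan([.634,.1225,.15],Rdown(83.7),20)
E
```

```text
20 rows of [ 24.61   4.25 -16.71] [-0.    -0.859 -0.   ] |t| 30.1
```

>>> arm_command(steps="24.6 4.25 -16.7 0 -0.86 0;24.6 4.25 -16.7 0 -0.86 0;24.6 4.25 -16.7 0 -0.86 0;24.6 4.25 -16.7 0 -0.86 0;24.6 4.25 -16.7 0 -0.86 0;24.6 4.25 -16.7 0 -0.86 0;24.6 4.25 -16.7 0 -0.86 0;24.6 4.25 -16.7 0 -0.86 0;24.6 4.25 -16.7 0 -0.86 0;24.6 4.25 -16.7 0 -0.86 0", hand=60, force=40)

```text
time_s: 2.13
tool_pos: [0.4253, 0.3324, 0.1925]
tcp_rot: [0.701, -0.701, 0.091, -0.091]
contact_force: [0.1, -0.3, -0.4]
opening: 0.0653
```

>>> arm_command(steps="24.6 4.25 -16.7 0 -0.86 0;24.6 4.25 -16.7 0 -0.86 0;24.6 4.25 -16.7 0 -0.86 0;24.6 4.25 -16.7 0 -0.86 0;24.6 4.25 -16.7 0 -0.86 0;24.6 4.25 -16.7 0 -0.86 0;24.6 4.25 -16.7 0 -0.86 0;24.6 4.25 -16.7 0 -0.86 0;24.6 4.25 -16.7 0 -0.86 0;24.6 4.25 -16.7 0 -0.86 0")

```text
time_s: 2.97
tool_pos: [0.6349, 0.1216, 0.1498]
tcp_rot: [0.706, -0.706, 0.039, -0.039]
contact_force: [0.8, 0.8, -0.1]
opening: 0.0654
```

```bash
python3 - <<'E'
from h import *
s=env.get_state();print(s['time_s'],s['tool_pos'],s['opening'],s['qpos'].round(2))
plan([.634,.1225,.081],Rdown(83.7),4)
E
```

```text
2.9667 [0.63489611 0.1216454  0.14980356] 0.0654189698726506 [ 0.19  0.47  1.66  0.    1.01 -1.27]
4 rows of [-0.25 17.2   0.19] [-0.001  0.013  0.001] |t| 17.2
```

>>> arm_command(steps="-0.2 17.2 0.2 0 0 0;-0.2 17.2 0.2 0 0 0;-0.2 17.2 0.2 0 0 0;-0.2 17.2 0.2 0 0 0;0 0 0 0 0 0;0 0 0 0 0 0")

```text
time_s: 3.47
tool_pos: [0.6326, 0.1236, 0.0805]
tcp_rot: [-0.706, 0.706, -0.039, 0.038]
contact_force: [0.2, 0.3, 0.4]
opening: 0.0655
```

>>> arm_command(steps="0 0 0 0 0 0;0 0 0 0 0 0;0 0 0 0 0 0;0 0 0 0 0 0;0 0 0 0 0 0;0 0 0 0 0 0;0 0 0 0 0 0", hand=255)

```text
time_s: 4.05
tool_pos: [0.6339, 0.1239, 0.0826]
tcp_rot: [0.706, -0.706, 0.038, -0.039]
contact_force: [-1.6, -1.0, 6.5]
opening: 0.0216
```

>>> arm_command(steps="0 -10 0 0 0 0;0 -20 0 0 0 0;0 -20 0 0 0 0;0 -20 0 0 0 0;0 0 0 0 0 0;0 0 0 0 0 0")

```text
time_s: 4.55
tool_pos: [0.634, 0.124, 0.1528]
tcp_rot: [0.706, -0.706, 0.038, -0.04]
contact_force: [-0.0, 0.4, -1.5]
opening: 0.0215
```

```bash
python3 - <<'E'
from h import *
im,d=grab_frame('scene');save(cv2.resize(im[180:340,130:430],None,fx=2.5,fy=2.5),'t1.png')
s=env.get_state();print(s['time_s'],s['tool_pos'],s['contact_force'],s['moment'],s['opening'])
# turner origin offset from tcp: along turner x, TCP at measured turner x~-1
plan([.5995,-.354,.14],Rdown(83.7-87.2),20)
E
```

```text
4.6 [0.63311898 0.1237886  0.15143508] [ 0.57642588  0.74273855 -0.96652796] [-0.01570394  0.04556286 -0.04519128] 0.021915059118134742
20 rows of [ 18.25   0.57 -19.11] [-2.000e-03  4.361e+00  1.000e-03] |t| 26.4
```

View pics/t1.png

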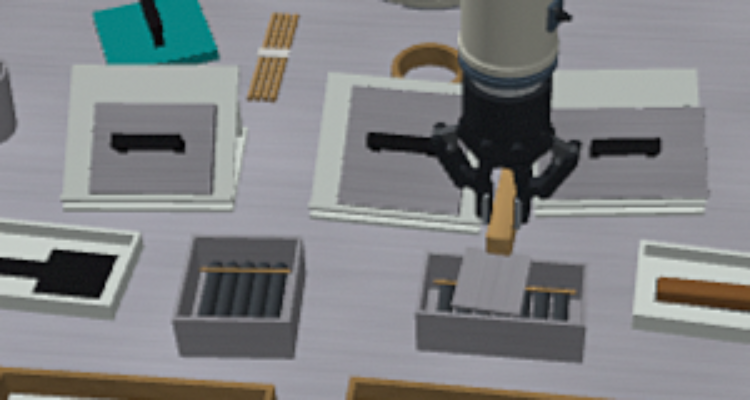

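The turner is held, and its wood's blade end shows about 20 mm ahead of the fingers at (500,245). Now to its tray.

>>> arm_command(steps="18.25 0.5 -19.1 0 4.36 0;18.25 0.5 -19.1 0 4.36 0;18.25 0.5 -19.1 0 4.36 0;18.25 0.5 -19.1 0 4.36 0;18.25 0.5 -19.1 0 4.36 0;18.25 0.5 -19.1 0 4.36 0;18.25 0.5 -19.1 0 4.36 0;18.25 0.5 -19.1 0 4.36 0;18.25 0.5 -19.1 0 4.36 0;18.25 0.5 -19.1 0 4.36 0")

```text
time_s: 5.43
tool_pos: [0.7113, -0.1229, 0.1441]
tcp_rot: [-0.64, 0.641, -0.3, 0.298]
contact_force: [-0.4, 0.1, -1.7]
opening: 0.0215
```

>>> arm_command(steps="18.25 0.5 -19.1 0 4.36 0;18.25 0.5 -19.1 0 4.36 0;18.25 0.5 -19.1 0 4.36 0;18.25 0.5 -19.1 0 4.36 0;18.25 0.5 -19.1 0 4.36 0;18.25 0.5 -19.1 0 4.36 0;18.25 0.5 -19.1 0 4.36 0;18.25 0.5 -19.1 0 4.36 0;18.25 0.5 -19.1 0 4.36 0;18.25 0.5 -19.1 0 4.36 0")

```text
time_s: 6.27
tool_pos: [0.5982, -0.3546, 0.1393]
tcp_rot: [0.483, -0.484, 0.517, -0.515]
contact_force: [0.3, -0.0, -1.2]
opening: 0.0214
```

```bash
python3 - <<'E'
from h import *
from m2 import plane
im,d=grab_frame('scene');save(cv2.resize(im[200:360,60:360],None,fx=2.5,fy=2.5),'t2.png')
s=env.get_state();print(s['time_s'],s['tool_pos'],s['contact_force'],s['opening'],s['qpos'].round(2))
plan([.5995,-.354,.045],Rdown(-3.5),4)
E
```

```text
6.3167 [ 0.59446952 -0.35770665  0.1390548 ] [-2.08987543 -2.17831966 -2.33361276] 0.02156183491942992 [-0.54  0.55  1.55 -0.    1.05 -0.47]
4 rows of [-1.01 23.51  1.26] [ 0.069 -0.152  0.002] |t| 23.6
```

View pics/t2.png

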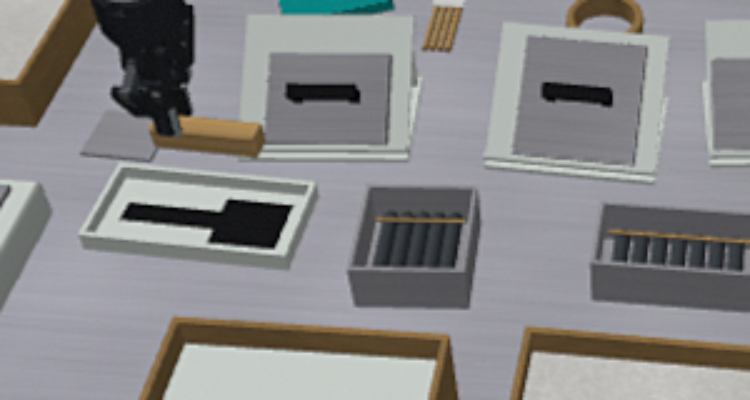

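The turner hangs level above the tray, blade to −y (either way is allowed). Descending.

>>> arm_command(steps="0 0 0 0 0 0;0 23.5 0 0 0 0;0 23.5 0 0 0 0;0 23.5 0 0 0 0;0 20 0 0 0 0;0 0 0 0 0 0;0 0 0 0 0 0;0 0 0 0 0 0")

```text
time_s: 6.98
tool_pos: [0.6006, -0.3537, 0.0513]
tcp_rot: [-0.485, 0.485, -0.515, 0.515]
contact_force: [-0.9, -0.5, -0.9]
opening: 0.0214
```

```bash
python3 - <<'E'
from h import *
s=env.get_state();print(s['time_s'],s['tool_pos'],s['contact_force'],s['opening'])
plan([.5995,-.354,.033],Rdown(-3.5),3)
E
```

```text
6.9833 [ 0.60055986 -0.35373783  0.05127078] [-0.92437876 -0.46360054 -0.87155447] 0.021426529766788254
3 rows of [ 0.11  6.09 -0.35] [-0.01   0.026  0.003] |t| 6.1
```

>>> arm_command(steps="0 6 -0.4 0 0 0;0 6 -0.4 0 0 0;0 4 -0.4 0 0 0;0 0 0 0 0 0;0 0 0 0 0 0;0 0 0 0 0 0")

```text
time_s: 7.48
tool_pos: [0.5987, -0.354, 0.0349]
tcp_rot: [-0.485, 0.485, -0.515, 0.515]
contact_force: [-0.3, 0.9, -1.5]
opening: 0.0214
```

>>> arm_command(steps="0 1.5 0 0 0 0;0 0 0 0 0 0;0 0 0 0 0 0")

```text
time_s: 7.73
tool_pos: [0.5986, -0.354, 0.0333]
tcp_rot: [-0.485, 0.485, -0.515, 0.515]
contact_force: [-0.5, 0.5, -1.0]
opening: 0.0215
```

>>> arm_command(steps="0 1 0 0 0 0;0 0 0 0 0 0;0 1 0 0 0 0;0 0 0 0 0 0;0 0 0 0 0 0")

```text
time_s: 8.15
tool_pos: [0.5988, -0.3541, 0.0326]
tcp_rot: [-0.485, 0.485, -0.515, 0.515]
contact_force: [-2.9, 1.6, 10.8]
opening: 0.0218
```

>>> arm_command(steps="0 -1 0 0 0 0;0 0 0 0 0 0;0 0 0 0 0 0;0 0 0 0 0 0", hand=122)

```text
time_s: 8.48
tool_pos: [0.5986, -0.3539, 0.032]
tcp_rot: [0.485, -0.485, 0.515, -0.515]
contact_force: [0.4, -0.4, 0.3]
opening: 0.0449
```

>>> arm_command(steps="0 -8 0 0 0 0;0 -15 0 0 0 0;0 -25 0 0 0 0;0 -35 0 0 0 0;0 -35 0 0 0 0;0 -35 0 0 0 0;0 -15 0 0 0 0")

```text
time_s: 9.07
tool_pos: [0.6006, -0.355, 0.2074]
tcp_rot: [-0.485, 0.484, -0.512, 0.518]
contact_force: [0.2, -0.9, 0.4]
opening: 0.0448
```

```bash
cat > m3.py <<'E'
from h import *
import sys
def rim(c,P,b,L,W,yaw0):
    # rectangle-outline fit (outside L x W incl. wall 4mm) of rim points by least squares, points on z=.047-.060
    from scipy.optimize import least_squares
    m=(P[...,0]>b[0])&(P[...,0]<b[1])&(P[...,1]>b[2])&(P[...,1]<b[3])&(P[...,2]>.048)&(P[...,2]<.062)
    q=P[m][:,:2]*1000
    def f(v):
        a=np.radians(v[2]);d=q-v[:2];u=abs(d@[np.cos(a),np.sin(a)])-(L/2-2);w=abs(d@[-np.sin(a),np.cos(a)])-(W/2-2)
        return np.where((u>0)&(w>0),np.hypot(u,w),np.where(np.maximum(u,w)>0,np.maximum(u,w),np.minimum(abs(u),abs(w))))
    r=least_squares(f,[*np.median(q,0),yaw0],loss='soft_l1',f_scale=2);return r.x.round(2),m.sum(),np.sqrt((f(r.x)**2).mean()).round(2)
if __name__=='__main__':
  for c in('top','scene'):
    im,d=grab_frame(c);np.save(c+'1.npy',d);np.save(c+'1im.npy',im);P=cloud(c,d)
    print(c,'L',*rim(c,P,(.57,.70,.03,.22),80,160,1)); print(c,'S',*rim(c,P,(.56,.71,-.2,-.05),110,110,3))
    if c=='scene': save(cv2.resize(im[200:360,60:360],None,fx=2.5,fy=2.5),'t3.png')
  s=env.get_state();print(s['time_s'],s['tool_pos'],s['opening'],s['qpos'].round(2))
E
python3 m3.py
```

```text
top L [629.84 127.59  -1.12] 197 2.0
top S [ 636.47 -125.77    3.14] 175 2.14
scene L [633.42 126.59  -0.99] 505 2.06
scene S [ 639.88 -126.5     3.35] 439 2.01
9.1667 [ 0.6006774  -0.35515648  0.20618937] 0.044392627070953344 [-0.54  0.49  1.5   0.    1.15 -0.48]
```

View pics/t3.png

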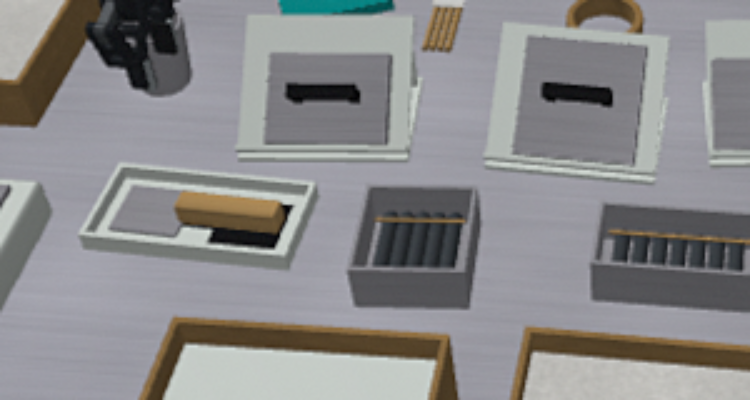

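The turner lies flat in its tray at (205,212). Next, the square lid.

```bash
python3 - <<'E'
from h import *
Rl=Rlid(-2.3);n=-Rl.as_matrix()[:,1];g=np.array([.474,.0145,.0862])+.006*n
print(n,g,rot().as_matrix().round(2).tolist(),Rl.as_matrix().round(2).tolist())
plan(g+.1*n,Rl,18)
E
```

```text
[ 0.57311436 -0.02301865  0.81915204] [0.47743869 0.01436189 0.09111491] [[-0.06, 0.01, 1.0], [-1.0, -0.0, -0.06], [0.0, -1.0, 0.01]] [[-0.04, -0.57, 0.82], [-1.0, 0.02, -0.03], [0.0, -0.82, -0.57]]
18 rows of [-20.2    3.08  -4.07] [-1.968 -0.067 -0.008] |t| 20.8
```

>>> arm_command(steps="-20.2 3.1 -4.1 -1.97 -0.07 0;-20.2 3.1 -4.1 -1.97 -0.07 0;-20.2 3.1 -4.1 -1.97 -0.07 0;-20.2 3.1 -4.1 -1.97 -0.07 0;-20.2 3.1 -4.1 -1.97 -0.07 0;-20.2 3.1 -4.1 -1.97 -0.07 0;-20.2 3.1 -4.1 -1.97 -0.07 0;-20.2 3.1 -4.1 -1.97 -0.07 0;-20.2 3.1 -4.1 -1.97 -0.07 0", hand=60)

```text
time_s: 9.92
tool_pos: [0.5678, -0.169, 0.1773]
tcp_rot: [0.406, -0.557, 0.586, -0.426]
contact_force: [-0.2, -0.4, -0.9]
opening: 0.0651
```

>>> arm_command(steps="-20.2 3.1 -4.1 -1.97 -0.07 0;-20.2 3.1 -4.1 -1.97 -0.07 0;-20.2 3.1 -4.1 -1.97 -0.07 0;-20.2 3.1 -4.1 -1.97 -0.07 0;-20.2 3.1 -4.1 -1.97 -0.07 0;-20.2 3.1 -4.1 -1.97 -0.07 0;-20.2 3.1 -4.1 -1.97 -0.07 0;-20.2 3.1 -4.1 -1.97 -0.07 0;-20.2 3.1 -4.1 -1.97 -0.07 0;0 0 0 0 0 0")

```text
time_s: 10.75
tool_pos: [0.5306, 0.0167, 0.1682]
tcp_rot: [0.319, -0.616, 0.642, -0.326]
contact_force: [-0.3, -0.6, -0.0]
opening: 0.0651
```

```bash
python3 - <<'E'
from h import *
Rl=Rlid(-2.3);n=-Rl.as_matrix()[:,1];g=np.array([.474,.0145,.0862])+.006*n
s=env.get_state();print(s['time_s'],s['tool_pos'],s['qpos'].round(2))
plan(g,Rl,5)
E
```

```text
10.75 [0.53059697 0.01667684 0.16815664] [0.01 0.64 1.48 0.03 1.64 0.03]
5 rows of [ 0.95 18.7   0.29] [ 0.144  0.071 -0.059] |t| 18.7
```

>>> arm_command(steps="1.2 18.7 0.3 0.3 0.2 0;1.2 18.7 0.3 0.3 0.2 0;1.2 18.7 0.3 0 0 0;1.2 18.7 0.3 0 0 0;0 8 0 0 0 0;0 8 0 0 0 0;0 0 0 0 0 0;0 0 0 0 0 0")

```text
time_s: 11.42
tool_pos: [0.4808, 0.0111, 0.0945]
tcp_rot: [0.321, -0.612, 0.641, -0.334]
contact_force: [-0.6, -0.7, 0.3]
opening: 0.0655
```

```bash
python3 - <<'E'
from h import *
Rl=Rlid(-2.3);n=-Rl.as_matrix()[:,1];g=np.array([.474,.0145,.0862])+.006*n
s=env.get_state();print(s['time_s'],s['tool_pos'],s['contact_force'])
plan(g,Rl,1)
im,d=grab_frame('scene');save(cv2.resize(im[170:320,190:440],None,fx=3,fy=3),'t4.png')
E
```

```text
11.4167 [0.48082302 0.0111462  0.09449494] [-0.56257571 -0.74174153  0.34186225]
1 rows of [-3.05  4.8  -0.96] [-0.165 -0.188 -0.31 ] |t| 5.8
```

View pics/t4.png

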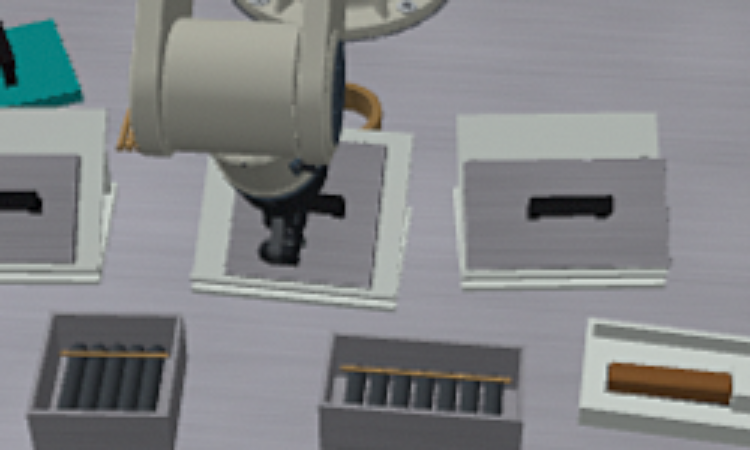

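```bash
python3 - <<'E'
from h import *
def proj(p,c='scene'):
    k=camera_params(c);q=np.linalg.inv(np.array(k['cam_to_world']))@np.append(p,1);return np.array([k['fx']*q[0]/q[2]+k['cx'],k['fy']*q[1]/q[2]+k['cy']])
s=env.get_state();M=rot().as_matrix();print(s['time_s'],s['tool_pos'],s['qpos'].round(3));t=s['tool_pos']
pr=lambda p:((proj(p)-[190,170])*3).round(0)
print('tcp',pr(t),'tipfront',pr(t+M@[0,.02,.04]),'tipback',pr(t+M@[0,.02,-.04]),'wrist',pr(t-M@[0,.15,0]))
L=np.stack([M[:,2],-M[:,0],-M[:,1]],1)
Rl=Rlid(-2.3).as_matrix();L=np.stack([Rl[:,2],-Rl[:,0],-Rl[:,1]],1);print(L.round(2))
g=np.array([.474,.0145,.0862])
for y in(-.036,0,.036):print('bar',y,pr(g+L@[0.008,y,-.007]),pr(g+L@[-.008,y,.007]))
for x in(-.064,.064):
  for y in(-.064,.064):print('sheet corner',x,y,pr(g+L@[x,y,-.027]))
im=cv2.resize(np.load('scene0im.npy')[170:320,190:440],None,fx=3,fy=3)
print('dark',[ (lambda xs:(xs.min(),xs.max()) if len(xs) else 0)(np.nonzero((im[r,200:400].sum(1)<160))[0]+200) for r in range(185,220,4)])
E
```

```text
11.4667 [0.48125126 0.01119675 0.09472422] [0.    0.651 1.648 0.029 1.449 0.033]
tcp [298. 201.] tipfront [295. 252.] tipback [305. 162.] wrist [275. 157.]
[[ 0.82  0.04  0.57]
 [-0.03  1.   -0.02]
 [-0.57 -0.    0.82]]
bar -0.036 [261. 210.] [261. 189.]
bar 0 [302. 214.] [303. 192.]
bar 0.036 [344. 217.] [345. 196.]
sheet corner -0.064 -0.064 [242. 133.]
sheet corner -0.064 0.064 [386. 145.]
sheet corner 0.064 -0.064 [225. 276.]
sheet corner 0.064 0.064 [371. 288.]
dark [0, (np.int64(264), np.int64(270)), (np.int64(261), np.int64(312)), (np.int64(261), np.int64(341)), (np.int64(261), np.int64(343)), (np.int64(261), np.int64(344)), (np.int64(266), np.int64(344)), (np.int64(329), np.int64(344)), (np.int64(340), np.int64(341))]
```

The lid model projects right onto the lid. Small correction, then close.

>>> arm_command(steps="-3.4 4 -1 -0.2 -0.2 -0.3;0 0.8 0 0 0 0;0 0 0 0 0 0;0 0 0 0 0 0")

```text
time_s: 11.8
tool_pos: [0.4772, 0.015, 0.091]
tcp_rot: [0.32, -0.615, 0.64, -0.333]
contact_force: [0.3, -0.7, -0.1]
opening: 0.0651
```

>>> arm_command(steps="0 0 0 0 0 0;0 0 0 0 0 0;0 0 0 0 0 0;0 0 0 0 0 0;0 0 0 0 0 0;0 0 0 0 0 0;0 0 0 0 0 0;0 0 0 0 0 0", hand=255, force=60)

```text
time_s: 12.47
tool_pos: [0.4755, 0.0149, 0.0923]
tcp_rot: [0.318, -0.615, 0.641, -0.331]
contact_force: [-4.0, 0.8, 12.2]
opening: 0.0134
```

>>> arm_command(steps="0 -5 0 0 0 0;0 -12 0 0 0 0;0 -20 0 0 0 0;0 -25 0 0 0 0;0 -25 0 0 0 0;0 -15 0 0 0 0;0 0 0 0 0 0;0 0 0 0 0 0")

```text
time_s: 13.13
tool_pos: [0.5365, 0.0124, 0.1745]
tcp_rot: [0.32, -0.614, 0.639, -0.333]
contact_force: [0.2, -0.0, -2.0]
opening: 0.0135
```

```bash
python3 - <<'E'
from h import *
s=env.get_state();print(s['time_s'],s['tool_pos'],s['contact_force'],s['moment'],s['opening'])
plan([.6382,-.1261,.175],Rdown(3.25),16)
E
```

```text
13.1333 [0.53648845 0.01240852 0.17452462] [ 0.20120151 -0.03528636 -1.97649766] [-0.02079383 -0.42494928  0.00439636] 0.01347411653147613
16 rows of [ 8.69 -2.11  6.05] [ 2.18  -0.335 -0.107] |t| 10.8
```

>>> arm_command(steps="8.7 -2.1 6 2.18 -0.33 -0.11;8.7 -2.1 6 2.18 -0.33 -0.11;8.7 -2.1 6 2.18 -0.33 -0.11;8.7 -2.1 6 2.18 -0.33 -0.11;8.7 -2.1 6 2.18 -0.33 -0.11;8.7 -2.1 6 2.18 -0.33 -0.11;8.7 -2.1 6 2.18 -0.33 -0.11;8.7 -2.1 6 2.18 -0.33 -0.11")

```text
time_s: 13.8
tool_pos: [0.5833, -0.0583, 0.1654]
tcp_rot: [-0.421, 0.572, -0.57, 0.414]
contact_force: [-0.3, 0.3, -1.3]
opening: 0.0137
```

>>> arm_command(steps="8.7 -2.1 6 2.18 -0.33 -0.11;8.7 -2.1 6 2.18 -0.33 -0.11;8.7 -2.1 6 2.18 -0.33 -0.11;8.7 -2.1 6 2.18 -0.33 -0.11;8.7 -2.1 6 2.18 -0.33 -0.11;8.7 -2.1 6 2.18 -0.33 -0.11;8.7 -2.1 6 2.18 -0.33 -0.11;8.7 -2.1 6 2.18 -0.33 -0.11;0 0 0 0 0 0;0 0 0 0 0 0")

```text
time_s: 14.63
tool_pos: [0.6349, -0.1261, 0.1737]
tcp_rot: [-0.512, 0.515, -0.487, 0.485]
contact_force: [-0.6, 0.6, -1.6]
opening: 0.0132
```

```bash
cat > m4.py <<'E'
from h import *
# held lid: fit sheet plane & outline from the scene camera, relative to TCP
def held(hx,hy):
    s=env.get_state();t=s['tool_pos'];M=rot(s).as_matrix();L=np.stack([M[:,2],-M[:,0],-M[:,1]],1)
    print('t',s['time_s'],'tcp',t.round(4),'zang',np.degrees(np.arctan2(M[1,2],M[0,2])).round(2),'up',(-M[:,1]).round(3),'F',s['contact_force'].round(1),'open',s['opening'].round(4))
    for c in('scene','top'):
        im,d=grab_frame(c);P=cloud(c,d);q=((P-t)@L)*1000
        m=(abs(q[...,0])<hx+12)&(abs(q[...,1])<hy+12)&(abs(q[...,2]+33)<7)&(d>0)
        p=q[m]
        if len(p)<50: print(c,len(p));continue
        A=np.c_[p[:,:2],np.ones(len(p))];k=np.linalg.lstsq(A,p[:,2],rcond=None)[0]
        r=cv2.minAreaRect(p[:,:2].astype(np.float32));print(c,len(p),'sheet lid-frame centre',np.round(r[0],1),np.round(r[1],1),round(r[2],1),'tilt deg x,y',np.degrees(k[:2]).round(2),'z',k[2].round(1), 'pct x',np.percentile(p[:,0],[1,99]).round(0),'y',np.percentile(p[:,1],[1,99]).round(0))
        save(cv2.resize(im[170:350,160:400],None,fx=3,fy=3),'held_%s_%d.png'%(c,int(s['time_s']*100)))
E
python3 -c "
from m4 import *
held(64,64)
plan([.6382,-.1261,.12],Rdown(3.25),4)"; ls pics
```

```text
crop.png
scene0.png
t1.png
t2.png
t3.png
t4.png
top0.pngTraceback (most recent call last):
  File "<string>", line 3, in <module>
    held(64,64)
    ~~~~^^^^^^^
  File "m4.py", line 5, in held
    print('t',s['time_s'],'tcp',t.round(4),'zang',np.degrees(np.arctan2(M[1,2],M[0,2])).round(2),'up',(-M[:,1]).round(3),'F',s['contact_force'].round(1),'open',s['opening'].round(4))
                                                                                                                                                                ^^^^^^^^^^^^^^^^^^
AttributeError: 'float' object has no attribute 'round'
```

```bash
sed -i "s/s\['opening'\].round(4)/round(s['opening'],4)/" m4.py; python3 -c "
from m4 import *
held(64,64)
plan([.6382,-.1261,.12],Rdown(3.25),4)"; ls pics
```

```text
t 14.6333 tcp [ 0.6349 -0.1261  0.1737] zang 3.13 up [0.006 0.001 1.   ] F [-0.6  0.6 -1.6] open 0.0132
scene 1900 sheet lid-frame centre [ 2.8 -2.7] [128.6 134.3] 89.9 tilt deg x,y [0.19 0.32] z -33.5 pct x [-59.  68.] y [-66.  61.]
top 58 sheet lid-frame centre [29.8 56.4] [16.1 66.9] 85.8 tilt deg x,y [-2.76 -9.07] z -22.0 pct x [-1. 63.] y [46. 63.]
4 rows of [ 0.15 13.47  0.73] [ 0.077 -0.017  0.006] |t| 13.5
crop.png
held_scene_1463.png
held_top_1463.png
scene0.png
t1.png
t2.png
t3.png
t4.png
top0.png
```

```bash
python3 -c "
from h import *
plan([.637,-.1245,.112],Rdown(3.25),4)"
```

```text
4 rows of [-0.26 15.47  0.46] [ 0.077 -0.017  0.006] |t| 15.5
```

>>> arm_command(steps="-0.3 15.4 0.5 0.1 0 0;-0.3 15.4 0.5 0.1 0 0;-0.3 15.4 0.5 0.1 0 0;-0.3 15.4 0.5 0.1 0 0;0 0 0 0 0 0;0 0 0 0 0 0;0 0 0 0 0 0")

```text
time_s: 15.32
tool_pos: [0.6386, -0.1247, 0.1137]
tcp_rot: [0.515, -0.513, 0.484, -0.487]
contact_force: [0.6, 0.3, -1.3]
opening: 0.0135
```

```bash
python3 -c "
from m4 import *
held(64,64)
plan([.637,-.1245,.106],Rdown(3.25),1)"
```

```text
t 15.3167 tcp [ 0.6386 -0.1247  0.1137] zang 3.21 up [-0.004  0.001  1.   ] F [ 0.6  0.3 -1.3] open 0.0135
scene 1835 sheet lid-frame centre [ 2.9 -2.7] [128.9 134.7] 89.8 tilt deg x,y [0.29 0.26] z -33.6 pct x [-59.  68.] y [-65.  61.]
top 56 sheet lid-frame centre [28.3 60.5] [16.2 71.4] 77.1 tilt deg x,y [-2.45 -9.89] z -21.2 pct x [-7. 64.] y [46. 63.]
1 rows of [-0.52  8.25 -1.99] [-0.321 -0.051  0.084] |t| 8.5
```

>>> arm_command(steps="-0.3 4 -1 0 0 0;0 4 0 0 0 0;0 3 0 0 0 0;0 3 0 0 0 0;0 3 0 0 0 0;0 0 0 0 0 0;0 0 0 0 0 0")

```text
time_s: 16.0
tool_pos: [0.6372, -0.1247, 0.0958]
tcp_rot: [0.514, -0.513, 0.485, -0.487]
contact_force: [-1.1, -0.6, -2.0]
opening: 0.0133
```

>>> arm_command(steps="0 1.5 0 0 0 0;0 1 0 0 0 0;0 1 0 0 0 0;0 0.5 0 0 0 0;0 0 0 0 0 0;0 0 0 0 0 0")

```text
time_s: 16.5
tool_pos: [0.6377, -0.1247, 0.0925]
tcp_rot: [0.515, -0.513, 0.484, -0.487]
contact_force: [1.1, 0.3, 1.0]
opening: 0.0134
```

>>> arm_command(steps="0 0.5 0 0 0 0;0 0.5 0 0 0 0;0 0 0 0 0 0;0 0 0 0 0 0")

```text
time_s: 16.83
tool_pos: [0.6379, -0.1247, 0.0922]
tcp_rot: [0.515, -0.513, 0.484, -0.488]
contact_force: [-0.5, 1.7, 7.1]
opening: 0.0131
```

>>> arm_command(steps="0 -0.5 0 0 0 0;0 0 0 0 0 0;0 0 0 0 0 0;0 0 0 0 0 0;0 0 0 0 0 0", hand=60)

```text
time_s: 17.25
tool_pos: [0.6372, -0.1247, 0.0914]
tcp_rot: [0.514, -0.513, 0.485, -0.487]
contact_force: [-0.7, -0.5, 0.6]
opening: 0.0651
```

>>> arm_command(steps="0 -10 0 0 0 0;0 -20 0 0 0 0;0 -30 0 0 0 0;0 -30 0 0 0 0;0 -30 0 0 0 0;0 0 0 0 0 0;0 0 0 0 0 0")

```text
time_s: 17.83
tool_pos: [0.6381, -0.1248, 0.2145]
tcp_rot: [0.515, -0.512, 0.483, -0.489]
contact_force: [0.1, -0.1, -1.0]
opening: 0.0654
```

```bash
python3 - <<'E'
from h import *
s=env.get_state();print(s['time_s'],s['tool_pos'],s['contact_force'])
Rl=Rlid(5.2);n=-Rl.as_matrix()[:,1];g=np.array([.4515,.2415,.078])+.006*n
print(n,g)
plan(g+.09*n,Rl,18)
L=np.stack([Rl.as_matrix()[:,2],-Rl.as_matrix()[:,0],n],1);k=camera_params('scene');T=np.linalg.inv(np.array(k['cam_to_world']))
im=np.load('scene1im.npy').copy()
im,d=grab_frame('scene')
P=cloud('scene',d)
m=(P[...,0]>.55)&(P[...,0]<.72)&(P[...,1]>-.21)&(P[...,1]<-.04)&(P[...,2]>.05)&(P[...,2]<.068);p=P[m]
A=np.c_[p[:,:2],np.ones(len(p))];c=np.linalg.lstsq(A,p[:,2],rcond=None)[0];print('lidS plane',m.sum(),np.degrees(c[:2]),np.median(p[:,2]),cv2.minAreaRect((p[:,:2]*1000).astype(np.float32)))
def pr(q):
    q=T@np.append(q,1);return (int(k['fx']*q[0]/q[2]+k['cx']),int(k['fy']*q[1]/q[2]+k['cy']))
big=im.copy()
gg=g-.006*n
for x,y,z in[(-.049,-.089,-.027),(-.049,.089,-.027),(.049,-.089,-.027),(.049,.089,-.027),(-.008,-.036,.007),(-.008,.036,.007),(.008,-.036,-.007),(.008,.036,-.007)]:
    u,v=pr(gg+L@[x,y,z]); big[v,u]=[255,0,0]
save(cv2.resize(big[190:340,180:440],None,fx=3,fy=3,interpolation=cv2.INTER_NEAREST),'t5.png')
E
```

```text
17.8333 [ 0.63807425 -0.12484451  0.21445775] [ 0.13452013 -0.10819527 -0.95321683]
[0.57121582 0.05198471 0.81915204] [0.45492729 0.24181191 0.08291491]
18 rows of [-21.12   4.73  -4.77] [-1.972 -0.111 -0.027] |t| 22.2
lidS plane 2003 [-0.58833808 -0.14279044] 0.05866442576690145 ((640.2977294921875, -127.34925842285156), (133.30813598632812, 129.3992156982422), 2.9996020793914795)
```

View pics/t5.png

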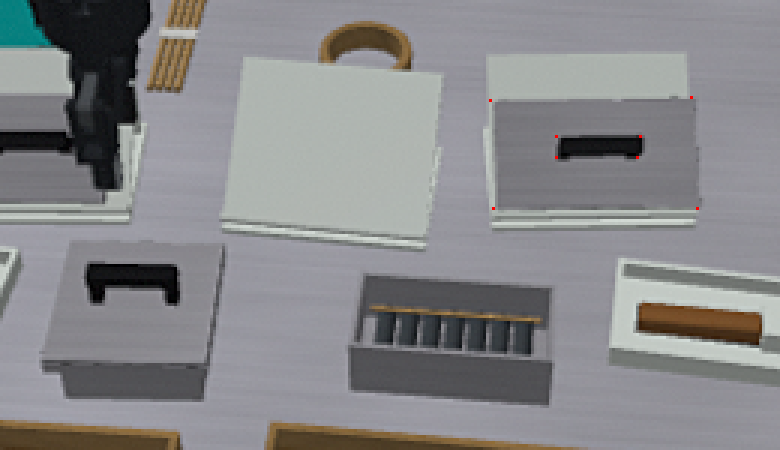

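The square lid sits level at z = 59 mm, as it should. The long-lid model (red dots) fits the image, so I'm going for it.

>>> arm_command(steps="-21.1 4.7 -4.8 -1.97 -0.11 -0.03;-21.1 4.7 -4.8 -1.97 -0.11 -0.03;-21.1 4.7 -4.8 -1.97 -0.11 -0.03;-21.1 4.7 -4.8 -1.97 -0.11 -0.03;-21.1 4.7 -4.8 -1.97 -0.11 -0.03;-21.1 4.7 -4.8 -1.97 -0.11 -0.03;-21.1 4.7 -4.8 -1.97 -0.11 -0.03;-21.1 4.7 -4.8 -1.97 -0.11 -0.03;-21.1 4.7 -4.8 -1.97 -0.11 -0.03")

```text
time_s: 18.63
tool_pos: [0.5752, 0.0626, 0.1735]
tcp_rot: [-0.431, 0.592, -0.549, 0.402]
contact_force: [0.1, -1.0, 0.4]
opening: 0.0654
```

>>> arm_command(steps="-21.1 4.7 -4.8 -1.97 -0.11 -0.03;-21.1 4.7 -4.8 -1.97 -0.11 -0.03;-21.1 4.7 -4.8 -1.97 -0.11 -0.03;-21.1 4.7 -4.8 -1.97 -0.11 -0.03;-21.1 4.7 -4.8 -1.97 -0.11 -0.03;-21.1 4.7 -4.8 -1.97 -0.11 -0.03;-21.1 4.7 -4.8 -1.97 -0.11 -0.03;-21.1 4.7 -4.8 -1.97 -0.11 -0.03;-21.1 4.7 -4.8 -1.97 -0.11 -0.03;0 0 0 0 0 0")

```text
time_s: 19.47
tool_pos: [0.5021, 0.2491, 0.1527]
tcp_rot: [-0.338, 0.657, -0.599, 0.308]
contact_force: [0.1, -0.5, -0.8]
opening: 0.0653
```

```bash
cat > gl.py <<'E'
from h import *
Rl=Rlid(5.2);n=-Rl.as_matrix()[:,1];g=np.array([.4522,.2415,.0775])+.006*n
s=env.get_state();print(s['time_s'],s['tool_pos'],s['qpos'].round(2),s['contact_force'].round(1))
plan(g+.015*n,Rl,4);plan(g,Rl,1)
E
python3 gl.py
```

```text
19.4667 [0.50206272 0.24906896 0.15269538] [0.36 0.68 1.44 0.16 1.62 0.23] [ 0.1 -0.5 -0.8]
4 rows of [ 0.75 17.37  0.58] [0.146 0.029 0.014] |t| 17.4
1 rows of [ 2.94 84.45  2.75] [0.584 0.116 0.054] |t| 84.5
```

>>> arm_command(steps="0.7 17.3 0.6 0.15 0 0;0.7 17.3 0.6 0.15 0 0;0.7 17.3 0.6 0.15 0 0;0.7 17.3 0.6 0.15 0 0;0 0 0 0 0 0;0 0 0 0 0 0;0 0 0 0 0 0")

```text
time_s: 20.05
tool_pos: [0.4678, 0.24, 0.0973]
tcp_rot: [-0.343, 0.654, -0.597, 0.313]
contact_force: [0.7, 1.1, -0.3]
opening: 0.0649
```

```bash
python3 gl.py
```

```text
20.05 [0.46775864 0.24002606 0.09732813] [0.37 0.69 1.56 0.16 1.48 0.22] [ 0.7  1.1 -0.3]
4 rows of [-0.72  1.01 -0.31] [-0.098  0.001 -0.004] |t| 1.3
1 rows of [-2.87 19.05 -1.34] [-0.393  0.003 -0.016] |t| 19.3
```

>>> arm_command(steps="-1.4 9 -0.6 -0.2 0 0;-1.4 6 -0.6 -0.2 0 0;0 4 0 0 0 0;0 0 0 0 0 0;0 0 0 0 0 0")

```text
time_s: 20.47
tool_pos: [0.455, 0.2419, 0.082]
tcp_rot: [-0.341, 0.655, -0.598, 0.311]
contact_force: [0.7, -0.0, 0.9]
opening: 0.0653
```

>>> arm_command(steps="0 0 0 0 0 0;0 0 0 0 0 0;0 0 0 0 0 0;0 0 0 0 0 0;0 0 0 0 0 0;0 0 0 0 0 0;0 0 0 0 0 0;0 0 0 0 0 0", hand=255)

```text
time_s: 21.13
tool_pos: [0.4532, 0.2417, 0.0843]
tcp_rot: [-0.339, 0.656, -0.599, 0.309]
contact_force: [-6.6, -1.4, 15.9]
opening: 0.0129
```

>>> arm_command(steps="0 -5 0 0 0 0;0 -12 0 0 0 0;0 -20 0 0 0 0;0 -25 0 0 0 0;0 -25 0 0 0 0;0 -15 0 0 0 0;0 0 0 0 0 0;0 0 0 0 0 0")

```text
time_s: 21.8
tool_pos: [0.5138, 0.2472, 0.1655]
tcp_rot: [-0.341, 0.655, -0.598, 0.312]
contact_force: [-1.0, -0.2, -2.6]
opening: 0.0132
```

```bash
python3 - <<'E'
from h import *
s=env.get_state();print(s['time_s'],s['tool_pos'],s['contact_force'],s['moment'],s['opening'])
plan([.6300,.1290,.17],Rdown(-1.05),16)
E
```

```text
21.8 [0.51379617 0.24716059 0.16554941] [-1.00065635 -0.15820864 -2.59932375] [ 0.05349667 -0.47604353  0.01109206] 0.013233653501231568
16 rows of [ 7.67 -2.48  6.63] [2.182 0.378 0.117] |t| 10.4
```

>>> arm_command(steps="7.7 -2.5 6.6 2.18 0.38 0.12;7.7 -2.5 6.6 2.18 0.38 0.12;7.7 -2.5 6.6 2.18 0.38 0.12;7.7 -2.5 6.6 2.18 0.38 0.12;7.7 -2.5 6.6 2.18 0.38 0.12;7.7 -2.5 6.6 2.18 0.38 0.12;7.7 -2.5 6.6 2.18 0.38 0.12;7.7 -2.5 6.6 2.18 0.38 0.12")

```text
time_s: 22.47
tool_pos: [0.5719, 0.1888, 0.1577]
tcp_rot: [-0.422, 0.583, -0.558, 0.412]
contact_force: [-0.2, -0.4, -2.4]
opening: 0.0132
```

>>> arm_command(steps="7.7 -2.5 6.6 2.18 0.38 0.12;7.7 -2.5 6.6 2.18 0.38 0.12;7.7 -2.5 6.6 2.18 0.38 0.12;7.7 -2.5 6.6 2.18 0.38 0.12;7.7 -2.5 6.6 2.18 0.38 0.12;7.7 -2.5 6.6 2.18 0.38 0.12;7.7 -2.5 6.6 2.18 0.38 0.12;7.7 -2.5 6.6 2.18 0.38 0.12;0 0 0 0 0 0;0 0 0 0 0 0")

```text
time_s: 23.3
tool_pos: [0.6276, 0.1283, 0.1692]
tcp_rot: [0.494, -0.497, 0.506, -0.503]
contact_force: [-0.4, -0.2, -2.3]
opening: 0.0135
```

```bash
python3 -c "
from m4 import *
held(49,89)
plan([.6303,.1290,.115],Rdown(-1.05),4)"
```

```text
t 23.3 tcp [0.6276 0.1283 0.1692] zang -1.08 up [0.005 0.    1.   ] F [-0.4 -0.2 -2.3] open 0.0135
scene 2178 sheet lid-frame centre [3. 1.] [177.9 103.7] 89.8 tilt deg x,y [ 0.46 -0.38] z -34.1 pct x [-46.  53.] y [-86.  88.]
top 229 sheet lid-frame centre [-1.1 72.4] [43.2 98.5] 85.7 tilt deg x,y [0.05 0.62] z -34.5 pct x [-50.  48.] y [55. 91.]
4 rows of [-0.04 13.6   0.55] [ 0.066 -0.    -0.001] |t| 13.6
```

```bash
python3 -c "
from h import *
plan([.6304,.1257,.112],Rdown(-1.05),4)"
```

```text
4 rows of [ 0.79 14.35  0.6 ] [ 0.066 -0.    -0.001] |t| 14.4
```

>>> arm_command(steps="0.8 14.3 0.5 0 0 0;0.8 14.3 0.5 0 0 0;0.8 14.3 0.5 0 0 0;0.8 14.3 0.5 0 0 0;0 0 0 0 0 0;0 0 0 0 0 0;0 0 0 0 0 0")

```text
time_s: 23.98
tool_pos: [0.6313, 0.1257, 0.1135]
tcp_rot: [0.495, -0.496, 0.505, -0.504]
contact_force: [-0.3, 0.3, -0.7]
opening: 0.0129
```

```bash
python3 -c "
from m4 import *
held(49,89)
plan([.6304,.1257,.105],Rdown(-1.05),1)"
```

```text
t 23.9833 tcp [0.6313 0.1257 0.1135] zang -1.05 up [ 0.002 -0.     1.   ] F [-0.3  0.3 -0.7] open 0.0129
scene 2124 sheet lid-frame centre [3.4 1.2] [104.2 177.8] 0.3 tilt deg x,y [ 0.33 -0.34] z -34.1 pct x [-46.  53.] y [-86.  88.]
top 208 sheet lid-frame centre [-0.8 75.6] [98.1 33.3] 4.4 tilt deg x,y [0.07 0.71] z -34.4 pct x [-49.  46.] y [56. 91.]
1 rows of [ 0.    9.11 -1.29] [ 0.039 -0.006 -0.029] |t| 9.2
```

>>> arm_command(steps="0 4 -0.6 0 0 0;0 4 0 0 0 0;0 3 0 0 0 0;0 3 0 0 0 0;0 3 0 0 0 0;0 0 0 0 0 0;0 0 0 0 0 0")

```text
time_s: 24.67
tool_pos: [0.6303, 0.1253, 0.0959]
tcp_rot: [0.495, -0.496, 0.505, -0.504]
contact_force: [-0.5, 0.6, -1.7]
opening: 0.0132
```

>>> arm_command(steps="0 1 0 0 0 0;0 1 0 0 0 0;0 1 0 0 0 0;0 0 0 0 0 0;0 0 0 0 0 0")

```text
time_s: 25.08
tool_pos: [0.6307, 0.1254, 0.0933]
tcp_rot: [0.495, -0.496, 0.505, -0.504]
contact_force: [0.7, -0.7, -0.3]
opening: 0.0134
```

>>> arm_command(steps="0 0.5 0 0 0 0;0 0.5 0 0 0 0;0 0 0 0 0 0;0 0 0 0 0 0")

```text
time_s: 25.42
tool_pos: [0.631, 0.1253, 0.0929]
tcp_rot: [0.495, -0.495, 0.505, -0.504]
contact_force: [-0.7, -1.3, 6.1]
opening: 0.0131
```

>>> arm_command(steps="0 -0.5 0 0 0 0;0 0 0 0 0 0;0 0 0 0 0 0;0 0 0 0 0 0;0 0 0 0 0 0", hand=60)

```text
time_s: 25.83
tool_pos: [0.6304, 0.1254, 0.0925]
tcp_rot: [0.495, -0.496, 0.505, -0.504]
contact_force: [-0.2, 0.0, -0.4]
opening: 0.0653
```

>>> arm_command(steps="0 -10 0 0 0 0;0 -20 0 0 0 0;0 -30 0 0 0 0;0 -35 0 0 0 0;0 -35 0 0 0 0;0 -35 0 0 0 0;0 -20 0 0 0 0;0 0 0 0 0 0")

```text
time_s: 26.5
tool_pos: [0.6332, 0.1258, 0.2844]
tcp_rot: [-0.498, 0.493, -0.503, 0.506]
contact_force: [0.6, 0.2, 0.4]
opening: 0.0653
```

>>> arm_command(steps="0 0 -20 0 0 0;0 0 -20 0 0 0;0 0 -20 0 0 0;0 0 -20 0 0 0;0 0 -20 0 0 0;0 0 -20 0 0 0;0 0 0 0 0 0;0 0 0 0 0 0")

```text
time_s: 27.17
tool_pos: [0.5101, 0.1275, 0.2781]
tcp_rot: [0.495, -0.496, 0.505, -0.504]
contact_force: [0.2, 0.5, 0.4]
opening: 0.0654
```

```bash
python3 - <<'E'
from h import *
for c in('scene','top'):
  im,d=grab_frame(c);P=cloud(c,d)
  for n,b in dict(L=(.55,.71,.02,.24),S=(.55,.72,-.21,-.04)).items():
    m=(P[...,0]>b[0])&(P[...,0]<b[1])&(P[...,1]>b[2])&(P[...,1]<b[3])&(P[...,2]>.05)&(P[...,2]<.07);p=P[m]
    k=np.linalg.lstsq(np.c_[p[:,:2],np.ones(len(p))],p[:,2],rcond=None)[0];print(c,n,m.sum(),'tilt',np.degrees(k[:2]).round(2),'z',np.median(p[:,2]).round(4),cv2.minAreaRect((p[:,:2]*1000).astype(np.float32)))
  if c=='scene': save(cv2.resize(im[170:340,80:480],None,fx=2,fy=2,interpolation=cv2.INTER_CUBIC),'end.png')
s=env.get_state();print(s['time_s'],s['tool_pos'],s['contact_force'])
E
```

```text
scene L 2214 tilt [-0.83  0.04] z 0.0587 ((632.9663696289062, 126.68327331542969), (178.2132110595703, 105.10612487792969), 88.9769287109375)
scene S 2009 tilt [-0.45 -0.05] z 0.0585 ((640.9011840820312, -127.43580627441406), (136.5039825439453, 128.94793701171875), 2.756225347518921)
top L 224 tilt [0.93 0.4 ] z 0.059 ((627.072021484375, 128.2306365966797), (177.5287628173828, 94.67186737060547), 89.91634368896484)
top S 1229 tilt [ 0.06 -0.04] z 0.0593 ((637.7145385742188, -126.25942993164062), (132.11453247070312, 128.43182373046875), 2.8778202533721924)
27.2667 [0.51138413 0.12758566 0.27802479] [-0.16077445 -0.45397575 -0.12752308]
```

View pics/end.png

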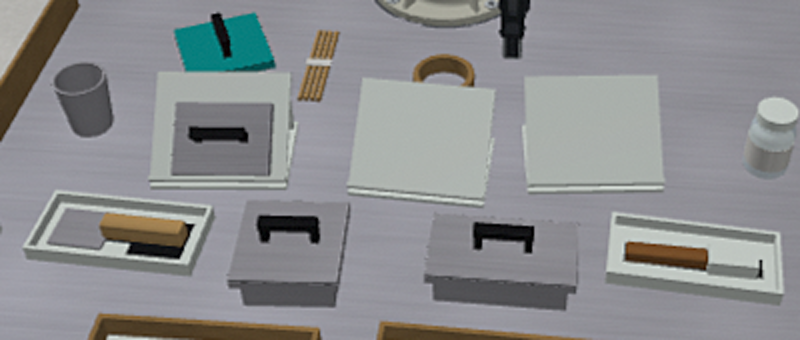

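Both lids are seated and level, at (290,250) and (502,255), with their tops at z ≈ 59 mm. The turner lies flat in its tray at (125,230). The spare lid, brush, jar and cup are where they were.

```bash
python3 -c "
from rig import env
print(env.job_done())"
```

```text
the job is handed in; nothing more can be done
None
```

The job is done and handed in at about 27 s of the 69 s allowed. The turner went into its outlined tray first, then the square lid onto the square pan and the long lid onto the long pan.

- **Lids:** In the last check both tops measured 58.5–59.3 mm high, against 59 mm when fully on. Both lie level to within about 1°, which is camera noise.
- **Turner:** It lies flat in its tray, with the blade pointing opposite to the outline, which the task allows.
- **Left alone:** The spare lid, brush, jar and cup show no change in the picture. The arm was clear of everything, and the readings I took showed at most about 18 N at the wrist.
- **Disagreement:** The two cameras differed by about 3–6 mm in x, so I took the scene camera's offset between lid and pan as the guide. The top camera saw the long lid only partly, because the arm was in the way.

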